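Clip the amenity caddy back on the sprung rail

TASK

Housekeeping is tidying a guest-room vanity: hang the orange caddy on the steel stand, lowered through the gap between two of the things that hang there, with its cup on the same side of the bars as theirs and its hook over the upper bar. The bar gives under load and the hook has a sprung wire gate, so press down gently but firmly until the gate has clicked shut under the bar and the caddy is fully home, then let go. Leave the things hanging beside it on the bar where they are, and do not disturb anything else.

Things in the scene. Friction and masses are not known exactly. Their poses are not given: they have to be found in the camera images.
- caddy_mid (a point): orange caddy, 145 mm tall, upright on the desk, 0.18 to 0.3 kg; point half-way up (72.5 mm over its flat underside) at the middle of its cup. z up, x from the cup toward the hook behind it, y across. Cup: 58 mm wide (y), from x -24 to +26 mm, from 72.5 below to 7.5 mm above this point; two bottles in it end 20 mm above this point. The flat back of cup and neck is the plane x = +26 mm
- caddy_head (a point): centre of the caddy's head, where it is held: solid block 24 mm (x) by 26 mm (y) by 40 mm tall, 33 mm in x and 52.5 mm above caddy_mid; axes as caddy_mid. Pinch it front and back (along x) from above. Its underside, 20 mm below this point, is the roof of the hook
- caddy_seat (a point): point in the caddy's hook, open downward, where the upper bar's axis lies when the caddy is fully home: 30.5 mm in x, 28.5 mm above caddy_mid, 4 mm under the hook's roof; same axes. The hook is 15 mm wide: from 4.5 mm before this point (flat back) to 10.5 mm behind it (rear leg, 20 mm wide, 4 thick, ending 25 mm below it); then a guide lip flares to 22 mm behind, 37 mm below this point
- gate (a joint): sprung wire gate in the caddy's hook, hinged low on the rear leg, slanting up and inward; 0 = shut, up to 0.55 rad, about 0.35 while a bar passes. The bar meets it when caddy_seat is some 18 mm above the bar's axis and must be pushed past it, some 6 to 14 N straight down; then it snaps shut under the bar
- rail_mid (a point): stand's upper steel bar, 8 mm thick: point on its axis, about 170 mm above the desk. y along the bar toward the post, x square to it (things hang on the -x side), z up. Bar from y = +190 (post) to -165 mm (upright end piece). An equal bar lies straight below, 75 mm down. Both are one springy arm clamped at the post: at the free place it dips some 1 to 1.5 mm per newton of load, then returns
- stand: the stand: marble foot 150 by 240 mm, 14 mm high, under the post half of the bars (y from +25 to +265 mm), and a black post 216 mm tall at y = +190 mm; origin on the desk straight under rail_mid, axes as rail_mid. It carries the springy two-bar arm; fixed to the desk
- mirror_mid (a point): black-framed hand mirror hanging on the upper bar by an open hook: middle of its frame, 62 mm wide (y), 10 mm thick, 108 mm tall, 66 mm below the bar's axis; axes as the bar's. Its hook, like the others', is 20 mm wide and rises to 8 mm above the bar's axis
- brush_mid (a point): clothes brush hanging on the upper bar by an open hook: middle of its wooden back, 62 mm wide (y), 14 mm thick, 108 mm tall, 66 mm below the bar's axis; dark bristles on the -x side, to 21 mm from this point
- beaker_mid (a point): white beaker hanging on the upper bar by an open hook: middle of its box, 62 mm wide (y), 46 mm deep (x), 82 mm tall, 63 mm below the bar's axis. Mirror, brush and beaker hang in any order; the one gap between two of them that is wide enough (about 66 to 78 mm) is the caddy's place
- kettle: steel kettle with black handle, 195 mm tall, 150 mm in diameter, origin under its centre; leave it alone
- soap: amber pump bottle, 160 mm tall, 60 mm in diameter, origin under its centre; leave it alone
- lotion: white pump bottle, 175 mm tall, 52 mm in diameter, origin under its centre; leave it alone
- tumbler: white tumbler, 95 mm tall, 72 mm in diameter, origin under its centre; leave it alone
- mouse: black computer mouse, about 80 mm long, 34 mm tall; leave it alone
- dryer: black hair dryer lying on the desk, about 180 by 180 mm, 70 mm tall; leave it alone
Things that resemble listed ones, but are neither listed nor needed, are in the scene too. What is shaped like the part that bears caddy_mid but green or purple is not meant.

How it is judged:
By the outcome, as a careful person would: the job done as asked, in the order asked, and still so for the second after the job is handed in, with the robot touching nothing.
It also fails if it takes over 48 s, if anything falls off the work surface, if the arm or the gripper's body presses on something with over 40 N, if the wrist force passes 120 N, or if a joint passes its speed limit or range.

ROBOT

A 6-joint arm with a two-finger parallel gripper is mounted at the origin on the work surface. World frame = base frame: x ahead of the robot, y to its left, z up, the work surface at z = 0. Lengths are in m, angles in rad, forces in N, time in s.
With the tool pointing down it reaches from about 0.35 to 0.975 m from the base axis. Payload 4.9 kg.
Tool frame: the origin (TCP) lies at the very end of the fingers, on their centre line; the grasp point (between the pads) lies 19 mm behind it; x points along the fingers, y is the direction in which the jaws open and shut, and the axes are right-handed (so a half turn about x gives the same grasp; the last joint's range is limited). The gripper opens to 85 mm and grips with 20 to 120 N. Pads are 22 mm wide; open, the fingers measure 114 mm over their backs; the gripper's body (76 mm by 85 mm) begins 54 mm behind the grasp point. The pads swing forward as they close: fully open they stand 13 mm farther back than shut.
Start: joints at [-0.119, 0.053, 1.613, -0, 1.476, -0.119], TCP at [0.625, 0, 0.231] pointing down, gripper open.
Joint ranges: [-3.01, 3.01], [-1.01, 2.22], [0.06, 2.58], [-1.02, 4.17], [0.09, 2.62], [-3.14, 3.14]. Speed limits (rad/s): [2.57, 2.57, 3.14, 3.14, 3.14, 3.14].

INTERFACE

Orientations are given as a rotation vector (axis times angle).
In Python, from station import ctrl, get_image, calibration, finish_job, search_frame, cut_out, mark_of gives the robot as it stands. The module is installed in compiled form; this text tells all that it offers.
- The arm moves only by the tool arm_command, never from a script. Its argument "plan" is a list that holds one entry, the list of rows, each a list of 7 numbers: the shift along the tool's x, y, z in m, then the turn, a rotation vector about the tool's x, y, z in degrees, then the finger opening in m, from 0 to 0.0854. A call has 1 to 20 rows; each row shifts and turns the pose as measured when the row begins, along the tool's axes as they then stand; what a row does not reach is not made up. A row lasts 1/12 s, in which the tool goes at most 41.7 mm and 7.16 degrees, less where a joint would pass 70% of its speed; a pose out of reach is approached as far as the arm can. A call with a gripper value outside its range is refused whole. The fingers move at their own pace and stop on an object; "squeeze" is the grip in N (left out, the last holds). Time passes only in rows, so rows that do not move let the fingers close. It gives the time, the measured TCP pose, the force and the opening at its end, in the units of the state.
- ctrl.get_obs(): the state, without advancing time (a new reading comes with each control period).
- get_image(name): name is "scene" or "side" or "wrist"; returns the picture (384x512x3 uint8, red, green, blue); there is no depth.
- calibration(name): a dict with "fx", "fy", "cx", "cy" (pixels), "k1" (the pictures are not rectified: a ray, as slopes to the right and down, at radius r is drawn at 1 + k1 r^2 times it, then the intrinsics apply), "cam_to_world" (4x4, takes a point from camera to world coordinates); the wrist camera has in their place "hand_eye" (4x4, takes a point from camera to tool coordinates, whose origin is the TCP and whose axes are the tool frame's). Camera axes: x right, y down, z forward; pixel columns grow to the right and rows downward; lengths in m; the calibration is good to about 2 mm. A picture is of the moment at which its call begins: read the wrist's pose just before it. calibration takes no time and is no camera call.
- finish_job(): hands the job in, once; it reports no verdict.
Trained networks look in the newest picture that a camera, given by its name, has taken for a name from the list of things; names that differ only in an ending like _2 or _b are one class to them, and where a whole thing is asked for, a point or a joint stands for the part that bears it (a point fixed in the world has none). Each returns a list of dicts, best first, with "conf" (0 to 1); they miss things now and then, are a little off and sometimes report something else, mostly with a low value. They report only what shows in the picture. A call takes as long as a camera call. They do not tell look-alikes from the thing itself.
- search_frame(camera, thing): "at" ([x, y, z] in m, in the coordinates of the camera as it stood for that picture, good to about 4 mm: the middle of the surface that is visible of it).
- cut_out(camera, thing): "mask" (384x512 bool, what is visible of it).
- mark_of(camera, thing): "at" ([x, y, z] in m, in the coordinates of the camera as it stood for that picture, good to about 4 mm: a listed point, or the origin of a listed thing).
The state is a dict: "t": time; "q": joint angles; "dq": joint speeds; "effort": joint torques, N m; "tool_pos": TCP position; "tool_rot": TCP orientation; "contact_force": force on the tool from outside, world axes, zero at the start; "wrist_torque": the same for the moment, N m; "opening": finger opening in m.
Only numpy, scipy, OpenCV 4.12 (cv2) and the standard library are available. Lean on these libraries where they do the work, as an engineer would, in place of code of your own. Each camera call takes 0.05 s, during which the arm holds its last target. There are 200 camera calls.

## Working session

There is one attempt and no reset: what is moved stays moved. The work goes in short steps, Python scripts to look and compute and a tool call to move; the robot and the scene stay as the last step left them, time stands still between calls to the robot, and variables do not carry over. Pictures are saved under pics/ and viewed, about 8 in all and at most 12, crops included, and the job is handed in when it is done.

Besides the shell and the picture viewer there is one more tool, called after "Call:" by a JSON object that holds its "name" and its "arguments", one argument or row to a line. arm_command: Moves the arm, as the interface text tells. Its arguments: {"type":"object","properties":{"plan":{"type":"array","items":{"type":"array","items":{"type":"array","items":{"type":"number"}}}},"squeeze":{"type":"number"}},"required":["plan"]}

```bash
mkdir -p pics; cat > h.py <<'E'
import numpy as np, cv2
from scipy.spatial.transform import Rotation as R
from station import *
def T(cam):
    c=calibration(cam)
    if 'cam_to_world' in c: return np.array(c['cam_to_world'])
    o=ctrl.get_obs(); M=np.eye(4); M[:3,:3]=R.from_rotvec(o['tool_rot']).as_matrix(); M[:3,3]=o['tool_pos']
    return M@np.array(c['hand_eye'])
def proj(cam,p,M=None):
    M=T(cam) if M is None else M
    c=calibration(cam); q=np.linalg.inv(M)@np.r_[p,1]; s=q[:2]/q[2]; s=s*(1+c['k1']*(s@s))
    return np.array([c['fx']*s[0]+c['cx'],c['fy']*s[1]+c['cy']])
def ray(cam,px,M=None):
    M=T(cam) if M is None else M
    c=calibration(cam); d=np.array([(px[0]-c['cx'])/c['fx'],(px[1]-c['cy'])/c['fy']]); s=d.copy()
    for _ in range(20): s=d/(1+c['k1']*(s@s))
    v=M[:3,:3]@np.r_[s,1]; return M[:3,3],v/np.linalg.norm(v)
def marks(cam,names,M=None):
    M=T(cam) if M is None else M
    for n in names:
        for r in mark_of(cam,n)[:4]:
            w=(M@np.r_[r['at'],1])[:3]
            print(cam,n,round(r['conf'],2),w.round(4),proj(cam,w,M).round())
def save(cam,f):
    im=get_image(cam); cv2.imwrite('pics/'+f,im[:,:,::-1]); return im
E
cat > a.py <<'E'
from h import *
o=ctrl.get_obs(); print(o['tool_pos'],o['tool_rot'],o['contact_force'],o['opening'])
ims=[]
for c in ['scene','side']:
    k=calibration(c);print(c,k['fx'],np.array(k['cam_to_world']).round(3).tolist())
    save(c,c+'0.png'); marks(c,['caddy_mid','caddy_head','caddy_seat','rail_mid','stand','mirror_mid','brush_mid','beaker_mid','kettle','soap','lotion','tumbler','mouse','dryer'])
E
python3 a.py
```

```text
[6.24371313e-01 8.25250500e-05 2.30039877e-01] [ 1.2084053   1.2109166  -1.21059659] [0.70481092 0.00691122 0.14471779] 0.08538364310734906
scene 488.5475040507689 [[0.233, 0.825, -0.514, 1.34], [0.972, -0.206, 0.109, -0.25], [-0.016, -0.526, -0.851, 1.451], [0.0, 0.0, 0.0, 1.0]]
scene caddy_mid 0.94 [ 0.5062 -0.2873  0.0719] [194. 210.]
scene caddy_mid 0.89 [ 0.4841 -0.0655  0.0742] [259. 190.]
scene caddy_mid 0.86 [ 0.3845 -0.3332  0.0765] [175. 182.]
scene caddy_mid 0.8 [ 0.4104 -0.1887  0.0706] [218. 180.]
scene caddy_head 0.73 [ 0.4079 -0.3556  0.121 ] [167. 181.]
scene caddy_head 0.68 [ 0.5373 -0.3     0.1221] [190. 211.]
scene caddy_head 0.64 [0.6115 0.0556 0.1718] [306. 199.]
scene caddy_head 0.56 [ 5.062e-01 -4.820e-01  4.000e-04] [139. 233.]
scene caddy_seat 0.97 [ 0.5339 -0.2996  0.1028] [191. 213.]
scene caddy_seat 0.97 [ 0.3973 -0.2187  0.1004] [208. 174.]
scene caddy_seat 0.81 [ 0.4992 -0.0936  0.1047] [251. 191.]
scene caddy_seat 0.6 [ 0.4065 -0.3596  0.1006] [166. 185.]
scene rail_mid 0.79 [0.6124 0.0556 0.1701] [306. 199.]
scene stand 0.85 [ 0.6133  0.0558 -0.0012] [
[... 1614 characters left out ...]
6115  0.0593 -0.0018] [243. 202.]
side mirror_mid 0.59 [ 0.5877 -0.0232  0.1051] [250. 194.]
side brush_mid 0.69 [0.6127 0.1104 0.101 ] [236. 176.]
side brush_mid 0.62 [ 0.5372 -0.2953  0.1242] [284. 239.]
side beaker_mid 0.82 [0.6089 0.1769 0.1058] [227. 167.]
side kettle 0.59 [ 0.6415 -0.4552 -0.001 ] [336. 281.]
side soap 0.83 [ 6.403e-01 -4.585e-01  2.000e-04] [337. 281.]
side lotion 0.82 [ 0.7679 -0.0853  0.    ] [294. 206.]
side lotion 0.58 [0.6085 0.1781 0.1072] [227. 167.]
side tumbler 0.84 [ 0.5059 -0.4827  0.0043] [311. 305.]
side mouse 0.95 [ 0.4008 -0.543   0.0015] [298. 339.]
side mouse 0.38 [0.6078 0.1774 0.1075] [227. 167.]
side dryer 0.82 [ 0.3629  0.3777 -0.0053] [156. 184.]
```

View pics/scene0.png

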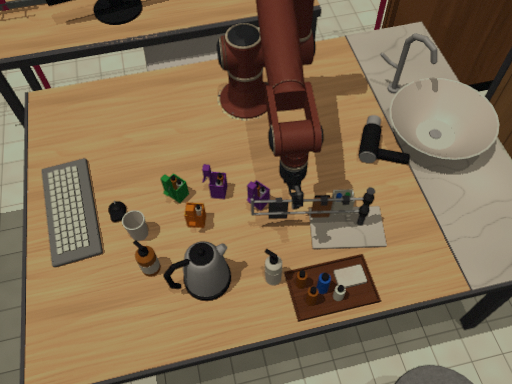

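View pics/side0.png

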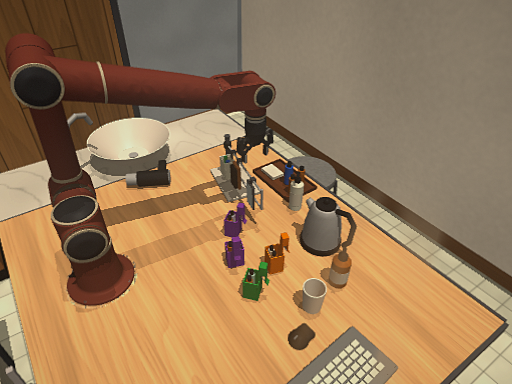

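Candidates by scene pixel: orange (194,210), green (175,187), purple (217,183) and (259,192). Only (194,210) is orange, and in the side view it is at (274,251). I'll confirm this with the crop, and measure the rail from the wrist camera.

```bash
cat > b.py <<'E'
from h import *
o=ctrl.get_obs(); print(R.from_rotvec(o['tool_rot']).as_matrix().round(3).tolist()); M=T('wrist'); print(M.round(3).tolist())
w=save('wrist','w0.png')
marks('wrist',['rail_mid','mirror_mid','brush_mid','beaker_mid','caddy_mid'],M)
s=cv2.imread('pics/scene0.png')[150:250,130:290]; d=cv2.imread('pics/side0.png')[120:300,200:350]
s=cv2.resize(s,(480,300),interpolation=3); d=cv2.resize(d,(300,360),interpolation=3); 
c=np.zeros((600,800,3),np.uint8); c[:300,:480]=s; c[:360,490:790]=d
c[305:600,:400]=cv2.resize(w[:,:,::-1],(400,295)); cv2.imwrite('pics/c0.png',c)
E
python3 b.py
```

```text
[[0.0, 1.0, 0.0], [-0.0, 0.0, -1.0], [-1.0, 0.0, 0.0]]
[[1.0, -0.0, 0.001, 0.625], [0.0, -0.954, -0.3, 0.077], [0.001, 0.3, -0.954, 0.374], [0.0, 0.0, 0.0, 1.0]]
wrist rail_mid 0.72 [0.6165 0.0518 0.1691] [243. 137.]
wrist caddy_mid 0.83 [ 0.4816 -0.0674  0.0692] [134. 229.]
```

View pics/c0.png

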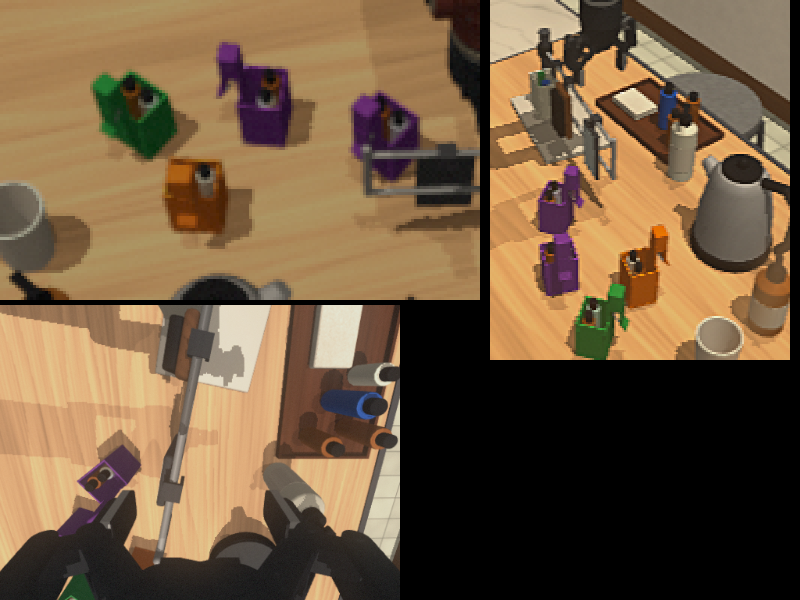

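The crop confirms the orange caddy. The wrist view shows the bar slanting slightly, with the gap between the mirror hook (170,490 in the crop) and the brush hook (200,343). Next I raise the arm over the gap for a clean look at the rail.

Call:
{"name": "arm_command", "arguments": {
  "plan": [
    [[-0.03, 0, 0, 0, 0, 0, 0.085], [-0.03, 0, 0, 0, 0, 0, 0.085], [-0.03, 0, 0, 0, 0, 0, 0.085], [-0.03, 0, -0.02, 0, 0, 0, 0.085], [0, 0, -0.03, 0, 0, 0, 0.085], [0, 0, -0.03, 0, 0, 0, 0.085], [0, 0, 0, 0, 0, 0, 0.085], [0, 0, 0, 0, 0, 0, 0.085]]
  ]
}}

```text
t: 2.47
tool_pos: [0.6246, 0.0819, 0.356]
tool_rot: [1.212, 1.211, -1.213]
contact_force: [0.2, 0.4, 0.4]
opening: 0.0847
```

```bash
cat > c.py <<'E'
from h import *
import sys
M=T('wrist'); print(ctrl.get_obs()['tool_pos'])
w=save('wrist',sys.argv[1]+'.png'); np.save(sys.argv[1]+'.npy',M)
marks('wrist',sys.argv[2:],M)
cv2.imwrite('pics/'+sys.argv[1]+'v.png',cv2.resize(w[:,:,::-1],(800,600),interpolation=3))
E
python3 c.py w1 rail_mid mirror_mid brush_mid beaker_mid stand
```

```text
[0.62456093 0.08191705 0.35599358]
wrist rail_mid 0.95 [0.6154 0.0534 0.1703] [248. 192.]
wrist beaker_mid 0.75 [0.6081 0.1775 0.109 ] [242.  86.]
wrist stand 0.74 [ 6.157e-01  5.580e-02 -4.000e-04] [251. 161.]
```

View pics/w1v.png

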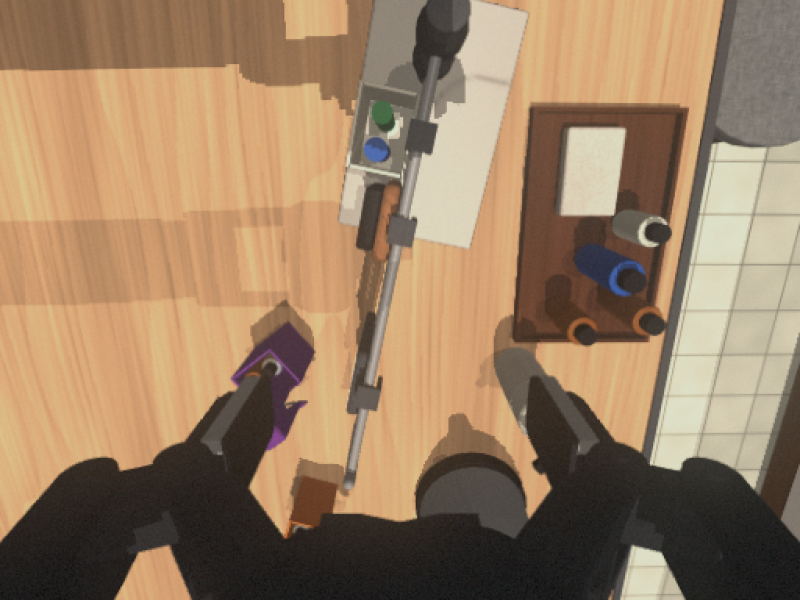

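The bar runs from its end at (348,488) up to the post near (432,60). The mirror hook is at (368,397), the brush hook at (402,231), and the gap lies between them. I'll turn these into metres and then move over the caddy.

```bash
cat > d.py <<'E'
from h import *
M=np.load('w1.npy')
def at(px,z):
    o,v=ray('wrist',np.array(px)*.64,M); return o+v*(z-o[2])/v[2]
im=cv2.cvtColor(cv2.imread('pics/w1v.png'),cv2.COLOR_BGR2GRAY).astype(float)
pts=np.array([at(p,.170) for p in [(352,468),(380,330),(390,288),(411,188),(428,90)]])
print(pts.round(4).tolist())
d=np.polyfit(pts[:,1],pts[:,0],1); print('x=%.4f*y+%.4f'%tuple(d),'yaw',-np.degrees(np.arctan(d[0])))
u=np.array([d[0],1])/np.hypot(d[0],1)
m,b,k=[at(p,.178)[:2] for p in [(369,394),(403,229),(423,135)]]
print(m,b,k,'sep',(b-m)@u,(k-b)@u); g=(m+b)/2; y=g[1]; print('gap centre on bar',y*d[0]+d[1],y, 'free',(b-m)@u-.062)
print('end',at((348,488),.17),'rail_mid by end',at((348,488),.17)[:2]+u*.165)
E
python3 d.py
```

```text
[[0.5821, -0.1045, 0.17], [0.6093, 0.0277, 0.17], [0.6176, 0.0626, 0.17], [0.6336, 0.1381, 0.17], [0.6449, 0.2036, 0.17]]
x=0.2063*y+0.6040 yaw -11.657164053802676
[ 0.59973924 -0.02538618] [0.62767199 0.10956714] [0.64142583 0.17404621] sep 0.1378137512815737 0.06592816886908326
gap centre on bar 0.6126606563420544 0.042090479274076664 free 0.0758137512815737
end [ 0.57762459 -0.12640459  0.17      ] rail_mid by end [0.61096369 0.03519215]
```

Call:
{"name": "arm_command", "arguments": {
  "plan": [
    [[0, 0, 0.04, 0, 0, 0, 0.085], [0, -0.01, 0.04, 0, 0, 0, 0.085], [0, -0.01, 0.04, 0, 0, 0, 0.085], [0, -0.01, 0.04, 0, 0, 0, 0.085], [0, -0.015, 0.04, 0, 0, 0, 0.085], [0, -0.015, 0.04, 0, 0, 0, 0.085], [0, -0.015, 0.04, 0, 0, 0, 0.085], [0, -0.01, 0.04, 0, 0, 0, 0.085], [0, -0.005, 0.02, 0, 0, 0, 0.085], [0, 0, 0, 6, 0, 0, 0.085], [0, 0, 0, 6, 0, 0, 0.085], [0, 0, 0, 6, 0, 0, 0.085], [0, 0, 0, 0, 0, 0, 0.085], [0, 0, 0, 0, 0, 0, 0.085]]
  ]
}}

```text
t: 3.93
tool_pos: [0.5258, -0.271, 0.3461]
tool_rot: [1.454, 1.039, -1.47]
contact_force: [1.0, 0.2, -0.5]
opening: 0.0852
```

```bash
python3 c.py w2 caddy_mid caddy_head caddy_seat
```

```text
[ 0.52577019 -0.27096311  0.34606652]
wrist caddy_mid 0.85 [ 0.3847 -0.3311  0.0694] [188. 219.]
wrist caddy_mid 0.61 [ 0.5061 -0.2877  0.0732] [249. 170.]
wrist caddy_mid 0.61 [ 0.4086 -0.188   0.0732] [163. 129.]
wrist caddy_mid 0.57 [ 0.4811 -0.07    0.0706] [175.  26.]
wrist caddy_head 0.94 [ 0.4109 -0.3588  0.1205] [204. 244.]
wrist caddy_head 0.71 [ 0.5009 -0.0907  0.1239] [185.  26.]
wrist caddy_head 0.69 [ 0.538  -0.2954  0.1221] [272. 176.]
wrist caddy_head 0.61 [ 0.399  -0.2237  0.1235] [155. 161.]
wrist caddy_seat 0.82 [ 0.397  -0.2201  0.099 ] [159. 156.]
wrist caddy_seat 0.77 [ 0.4063 -0.3537  0.1008] [202. 236.]
wrist caddy_seat 0.62 [ 0.5381 -0.2972  0.0994] [272. 173.]
wrist caddy_seat 0.56 [ 0.4987 -0.0895  0.1032] [187.  30.]
```

View pics/w2v.png

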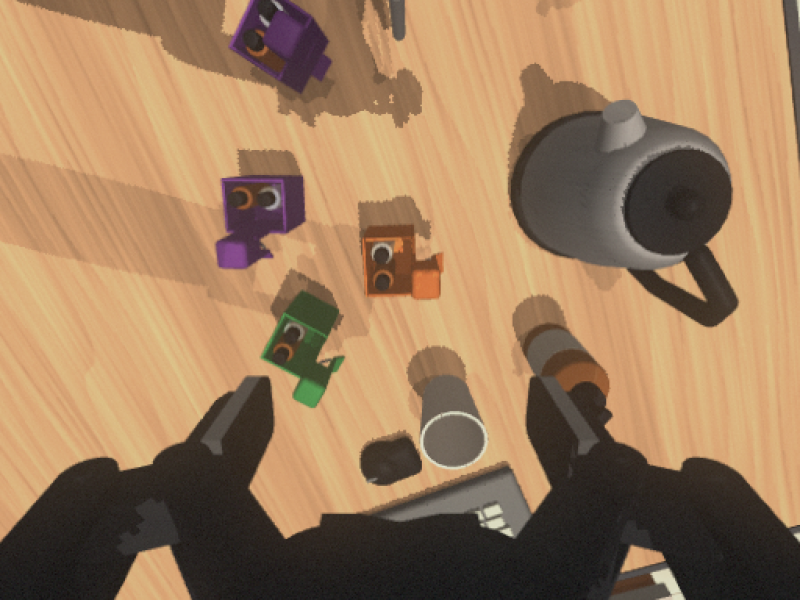

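```bash
cat > e.py <<'E'
from h import *
M=np.load('w2.npy'); im=cv2.imread('pics/w2v.png')
c=im[215:310,350:455]; cv2.imwrite('pics/crop.png',cv2.resize(c,None,fx=5,fy=5,interpolation=2))
print(im[284,426],im[245,410],im[260,440],im[290,395])
b,g,r=[c[...,i].astype(int) for i in range(3)]
m=((r>im[284,426][2]-15)&(r-b>90)).astype(np.uint8)
n,l,s,ce=cv2.connectedComponentsWithStats(m); i=l[284-215,426-350]; k=(l==i).astype(np.uint8)
print(s[i]); rect=cv2.minAreaRect(cv2.findContours(k,0,2)[0][0]); print(rect)
def at(px,z):
    o,v=ray('wrist',np.array(px)*.64,M); return o+v*(z-o[2])/v[2]
P=cv2.boxPoints(rect)+[350.5,215.5]
W=np.array([at(p,.145) for p in P]); print(W.round(4).tolist(), 'head',W.mean(0).round(4))
for a,b in zip(W,np.roll(W,-1,0)): print('len %.4f ang %.1f'%(np.hypot(*(b-a)[:2]),np.degrees(np.arctan2(*(b-a)[1::-1]))))
X=R.from_rotvec(ctrl.get_obs()['tool_rot']).as_matrix(); print('jaw ang',np.degrees(np.arctan2(X[1,1],X[0,1])), X.round(3).tolist())
E
python3 e.py
```

```text
[ 65 118 213] [ 46  74 125] [ 62 108 196] [ 40  66 107]
[  19    0   86   95 3283]
((61.50000762939453, 46.99999237060547), (93.99998474121094, 84.99998474121094), 90.0)
[[0.5135, -0.2299, 0.145], [0.5753, -0.252, 0.145], [0.552, -0.3251, 0.145], [0.486, -0.3017, 0.145]] head [ 0.5317 -0.2771  0.145 ]
len 0.0656 ang -19.7
len 0.0767 ang -107.7
len 0.0700 ang 160.5
len 0.0769 ang 69.0
jaw ang -19.800017709365672 [[-0.014, 0.941, -0.339], [0.005, -0.339, -0.941], [-1.0, -0.015, -0.0]]
```

View pics/crop.png

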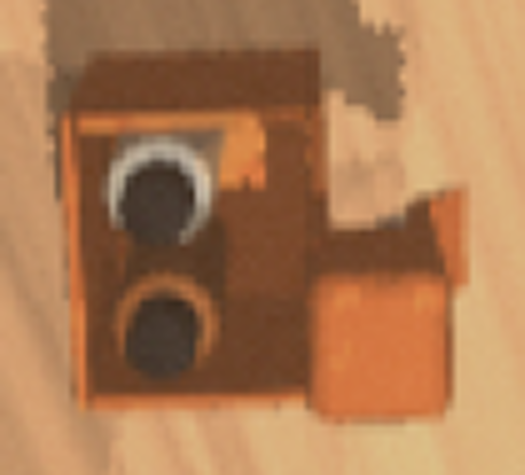

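The crop shows the head top with corners about (314,276), (447,276), (449,413) and (314,418). The cup rim is to its left.

```bash
cat > f.py <<'E'
from h import *
M=np.load('w2.npy')
def at(px,z):
    o,v=ray('wrist',(np.array(px)/5+[350,215])*.64,M); return o+v*(z-o[2])/v[2]
def show(ps,z):
    W=np.array([at(p,z) for p in ps]); print(W.mean(0).round(4))
    for a,b in zip(W,np.roll(W,-1,0)): print('len %.4f ang %.1f'%(np.hypot(*(b-a)[:2]),np.degrees(np.arctan2(*(b-a)[1::-1]))))
show([(314,276),(447,276),(449,413),(314,418)],.145)
show([(66,113),(318,113),(312,405),(83,408)],.08)
o=ctrl.get_obs();print(o['tool_pos'],o['tool_rot'])
E
python3 f.py
```

```text
[ 0.537  -0.2969  0.145 ]
len 0.0213 ang -19.6
len 0.0230 ang -107.4
len 0.0220 ang 162.7
len 0.0239 ang 70.7
[ 0.5057 -0.2877  0.08  ]
len 0.0470 ang -19.7
len 0.0570 ang -110.4
len 0.0445 ang 161.2
len 0.0577 ang 72.1
[ 0.52624915 -0.27023915  0.34644157] [ 1.45426107  1.03858642 -1.46970281]
```

Call:
{"name": "arm_command", "arguments": {
  "plan": [
    [[0, 0.0195, 0.0215, -1.2, 0, 0.85, 0.085], [0.035, 0, 0, 0, 0, 0, 0.085], [0.035, 0, 0, 0, 0, 0, 0.085], [0.035, 0, 0, 0, 0, 0, 0.085], [0.035, 0, 0, 0, 0, 0, 0.085], [0.025, 0, 0, 0, 0, 0, 0.085], [0.005, 0, 0, 0, 0, 0, 0.085], [0, 0, 0, 0, 0, 0, 0.085], [0, 0, 0, 0, 0, 0, 0.085]]
  ]
}}

```text
t: 4.88
tool_pos: [0.5422, -0.2975, 0.1758]
tool_rot: [1.435, 1.035, -1.427]
contact_force: [0.1, 0.3, -0.2]
opening: 0.0848
```

```bash
cat > g.py <<'E'
from h import *
o=ctrl.get_obs(); X=R.from_rotvec(o['tool_rot']).as_matrix()
print(o['t'],o['tool_pos'].round(4) if hasattr(o['tool_pos'],'round') else o['tool_pos'],X.round(4).tolist(),'jaw',np.degrees(np.arctan2(X[1,1],X[0,1])))
print(np.round(o['contact_force'],2),np.round(o['wrist_torque'],3),o['opening'])
E
python3 g.py; python3 c.py w3 caddy_mid caddy_head caddy_seat
```

```text
4.8833 [ 0.5422 -0.2975  0.1758] [[0.0097, 0.9524, -0.3048], [-0.0061, -0.3048, -0.9524], [-0.9999, 0.011, 0.0028]] jaw -17.744974895967903
[ 0.14  0.26 -0.22] [0.014 0.036 0.038] 0.08480639253566681
[ 0.54217832 -0.29745292  0.17583212]
wrist caddy_mid 0.86 [ 0.5086 -0.2907  0.0725] [216. 193.]
wrist caddy_mid 0.86 [ 0.4035 -0.1935  0.0746] [ 61. 127.]
wrist caddy_mid 0.84 [ 0.3855 -0.332   0.0723] [115. 266.]
wrist caddy_head 0.63 [ 0.5398 -0.2992  0.127 ] [252. 215.]
wrist caddy_head 0.6 [ 0.4    -0.2202  0.1265] [ 28. 172.]
wrist caddy_head 0.5 [ 7.186e-01 -2.892e-01  1.000e-04] [403. 116.]
wrist caddy_head 0.49 [ 0.5367 -0.2993  0.1025] [248. 204.]
wrist caddy_seat 0.89 [ 0.5364 -0.2945  0.1031] [246. 199.]
wrist caddy_seat 0.84 [ 0.3997 -0.219   0.1022] [ 50. 163.]
```

View pics/w3v.png

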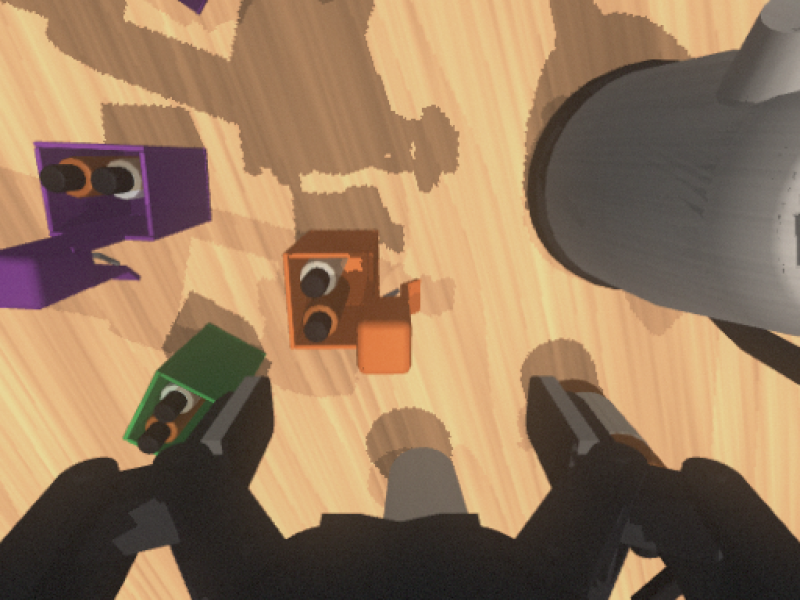

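```bash
cat > f2.py <<'E'
from h import *
M=np.load('w3.npy')
def at(px,z):
    o,v=ray('wrist',np.array(px)*.64,M); return o+v*(z-o[2])/v[2]
W=np.array([at(p,.145) for p in [(358,319),(411,318),(411,371),(359,374)]]); h=W.mean(0); print(h.round(4))
for a,b in zip(W,np.roll(W,-1,0)): print('len %.4f ang %.1f'%(np.hypot(*(b-a)[:2]),np.degrees(np.arctan2(*(b-a)[1::-1]))))
o=ctrl.get_obs();X=R.from_rotvec(o['tool_rot']).as_matrix(); print('delta tool',(X.T@(np.r_[h[:2],.111]-o['tool_pos'])).round(4))
print('tilt',X[:2,0])
E
python3 f2.py
```

```text
[ 0.5372 -0.2957  0.145 ]
len 0.0221 ang -16.8
len 0.0246 ang -107.3
len 0.0227 ang 165.6
len 0.0256 ang 71.6
delta tool [ 0.0671 -0.0076 -0.001 ]
tilt [ 0.01338611 -0.00874771]
```

Call:
{"name": "arm_command", "arguments": {
  "plan": [
    [[0, -0.0055, 0.001, 0, 0, -0.65, 0.085], [0.02, 0, 0, 0, 0, 0, 0.085], [0.02, 0, 0, 0, 0, 0, 0.085], [0.014, 0, 0, 0, 0, 0, 0.085], [0.008, 0, 0, 0, 0, 0, 0.085], [0, 0, 0, 0, 0, 0, 0.085]]
  ],
  "squeeze": 40
}}

```text
t: 5.58
tool_pos: [0.5417, -0.3018, 0.1247]
tool_rot: [1.431, 1.024, -1.427]
contact_force: [-1.0, 0.1, -0.8]
opening: 0.0852
```

```bash
python3 g.py; python3 f2.py | tail -2
```

```text
5.5833 [ 0.5417 -0.3018  0.1247] [[0.0143, 0.9522, -0.305], [-0.0152, -0.3048, -0.9523], [-0.9998, 0.0183, 0.0101]] jaw -17.748184714784053
[-0.98  0.06 -0.78] [0.021 0.005 0.005] 0.08517548891062747
delta tool [ 0.0136 -0.0064 -0.0045]
tilt [ 0.01432933 -0.01522648]
```

Call:
{"name": "arm_command", "arguments": {
  "plan": [
    [[0, -0.006, -0.004, 0, 0.6, -1.0, 0.085], [0, 0, 0, 0, 0, 0, 0.085], [0, 0, 0, 0, 0, 0, 0.085]]
  ]
}}

```text
t: 5.83
tool_pos: [0.5372, -0.2961, 0.1262]
tool_rot: [1.435, 1.047, -1.433]
contact_force: [0.5, 0.3, -0.3]
opening: 0.0849
```

```bash
python3 g.py; python3 f2.py | tail -2
```

```text
5.8333 [ 0.5372 -0.2961  0.1262] [[0.0004, 0.9524, -0.305], [0.0009, -0.305, -0.9524], [-1.0, 0.0002, -0.001]] jaw -17.757954925808207
[ 0.53  0.25 -0.31] [ 0.034 -0.007  0.021] 0.08491493357471115
delta tool [ 0.0152 -0.0002 -0.0003]
tilt [0.00044843 0.00089592]
```

Well aligned. Next: down 15 mm and grip.

Call:
{"name": "arm_command", "arguments": {
  "plan": [
    [[0.015, 0, 0, 0, 0, 0, 0.085], [0, 0, 0, 0, 0, 0, 0.06], [0, 0, 0, 0, 0, 0, 0.04], [0, 0, 0, 0, 0, 0, 0.03], [0, 0, 0, 0, 0, 0, 0.025], [0, 0, 0, 0, 0, 0, 0.015], [0, 0, 0, 0, 0, 0, 0.015], [0, 0, 0, 0, 0, 0, 0.015], [0, 0, 0, 0, 0, 0, 0.015], [0, 0, 0, 0, 0, 0, 0.015]]
  ],
  "squeeze": 45
}}

```text
t: 6.67
tool_pos: [0.5383, -0.2968, 0.1121]
tool_rot: [1.435, 1.043, -1.431]
contact_force: [0.0, 0.8, 0.3]
opening: 0.0235
```

```bash
python3 g.py
```

```text
6.6667 [ 0.5383 -0.2968  0.1121] [[0.0033, 0.9524, -0.3048], [-0.0014, -0.3048, -0.9524], [-1.0, 0.0036, 0.0003]] jaw -17.744084749001733
[0.02 0.83 0.31] [-0.057  0.111 -0.041] 0.023509559225187698
```

Gripped at 23.5 mm opening. Now lift.

Call:
{"name": "arm_command", "arguments": {
  "plan": [
    [[-0.02, 0, 0, 0, 0, 0, 0.015], [-0.035, 0, 0, 0, 0, 0, 0.015], [-0.035, 0, 0, 0, 0, 0, 0.015], [-0.035, 0, 0, 0, 0, 0, 0.015], [-0.035, 0, 0, 0, 0, 0, 0.015], [-0.035, 0, 0, 0, 0, 0, 0.015], [-0.03, 0, 0, 0, 0, 0, 0.015], [0, 0, 0, 0, 0, 0, 0.015], [0, 0, 0, 0, 0, 0, 0.015]]
  ]
}}

```text
t: 7.42
tool_pos: [0.535, -0.2944, 0.3373]
tool_rot: [1.435, 1.059, -1.438]
contact_force: [-0.3, -0.3, -4.8]
opening: 0.0238
```

```bash
python3 g.py
```

```text
7.4167 [ 0.535  -0.2944  0.3373] [[-0.0084, 0.9524, -0.3048], [0.0084, -0.3048, -0.9524], [-0.9999, -0.0106, -0.0054]] jaw -17.744628597773893
[-0.26 -0.28 -4.83] [ 0.014 -0.012  0.016] 0.02377803495221474
```

Call:
{"name": "arm_command", "arguments": {
  "plan": [
    [[0, -0.003, -0.02, 0, 0, 0, 0.015], [0, -0.004, -0.035, 0, 0, 0, 0.015], [0, -0.004, -0.04, 0, 0, 0, 0.015], [0, -0.004, -0.04, 0, 0, 0, 0.015], [0, -0.004, -0.04, 0, 0, 0, 0.015], [0, -0.004, -0.04, 0, 0, 0, 0.015], [0, -0.004, -0.04, 0, 0, 0, 0.015], [0, -0.003, -0.035, 0, 0, 0, 0.015], [0, 0, -0.02, 0, 0, 0, 0.015], [0, 0, 0, -4, 0, 0, 0.015], [0, 0, 0, -2, 0, 0, 0.015], [0, 0, 0, 0, 0, 0, 0.015], [0, 0, 0, 0, 0, 0, 0.015]]
  ]
}}

```text
t: 8.5
tool_pos: [0.595, 0.0256, 0.3032]
tool_rot: [1.342, 1.154, -1.393]
contact_force: [-0.1, 0.7, -2.8]
opening: 0.0234
```

```bash
cat > k.py <<'E'
from h import *
import sys
o=ctrl.get_obs(); X=R.from_rotvec(o['tool_rot']).as_matrix(); p=np.array(o['tool_pos'])
tgt=np.array([float(a) for a in sys.argv[1:4]]); y=np.radians(float(sys.argv[4]) if len(sys.argv)>4 else -11.7)
G=np.array([[0,np.cos(y),np.sin(y)],[0,np.sin(y),-np.cos(y)],[-1,0,0]])
print('t',o['t'],'pos',p.round(4),'F',np.round(o['contact_force'],1),'open',round(o['opening'],4))
print('shift',(X.T@(tgt-p)).round(4),'turn deg',np.degrees(R.from_matrix(X.T@G).as_rotvec()).round(2))
E
python3 k.py .6132 .042 .33
```

```text
t 8.5 pos [0.595  0.0256 0.3032] F [-0.1  0.7 -2.8] open 0.0234
shift [-0.0274  0.0131 -0.0199] turn deg [ 0.03 -0.38  3.07]
```

Call:
{"name": "arm_command", "arguments": {
  "plan": [
    [[-0.027, 0.013, -0.02, 0, -0.4, 3.0, 0.015], [0, 0, 0, 0, 0, 0, 0.015], [0, 0, 0, 0, 0, 0, 0.015]]
  ]
}}

```text
t: 8.75
tool_pos: [0.6114, 0.0412, 0.3227]
tool_rot: [1.355, 1.11, -1.371]
contact_force: [-0.1, 0.2, -3.1]
opening: 0.0232
```

```bash
python3 k.py .6132 .042 .33; cat > v.py <<'E'
from h import *
import sys
n=sys.argv[1]; a=save('scene',n+'s.png')[150:270,230:390]; b=save('side',n+'d.png')[100:230,170:300]
marks('scene',['caddy_mid','caddy_head','caddy_seat'][:2]); 
c=np.zeros((600,800,3),np.uint8); c[:330,:440]=cv2.resize(a,(440,330),interpolation=3)[...,::-1]; c[:350,445:795]=cv2.resize(b,(350,350),interpolation=3)[...,::-1]
M=T('wrist'); w=save('wrist',n+'w.png'); np.save(n+'w.npy',M); c[335:600,:353]=cv2.resize(w,(353,265))[...,::-1]; cv2.imwrite('pics/'+n+'.png',c)
E
python3 v.py p1
```

```text
t 8.75 pos [0.6114 0.0412 0.3227] F [-0.1  0.2 -3.1] open 0.0232
shift [-0.0073  0.0016 -0.0012] turn deg [-0.27  0.16  0.61]
scene caddy_mid 0.91 [ 0.4106 -0.191   0.0679] [218. 181.]
scene caddy_mid 0.88 [ 0.3857 -0.3364  0.0752] [174. 182.]
scene caddy_mid 0.7 [ 0.4807 -0.0648  0.0741] [259. 189.]
scene caddy_mid 0.61 [0.5792 0.0472 0.2816] [303. 171.]
scene caddy_head 0.93 [ 0.4084 -0.3565  0.119 ] [167. 182.]
scene caddy_head 0.83 [0.6138 0.0371 0.3342] [304. 170.]
scene caddy_head 0.8 [ 0.3983 -0.2214  0.1255] [206. 170.]
scene caddy_head 0.69 [ 0.5022 -0.0946  0.1257] [251. 188.]
```

View pics/p1.png

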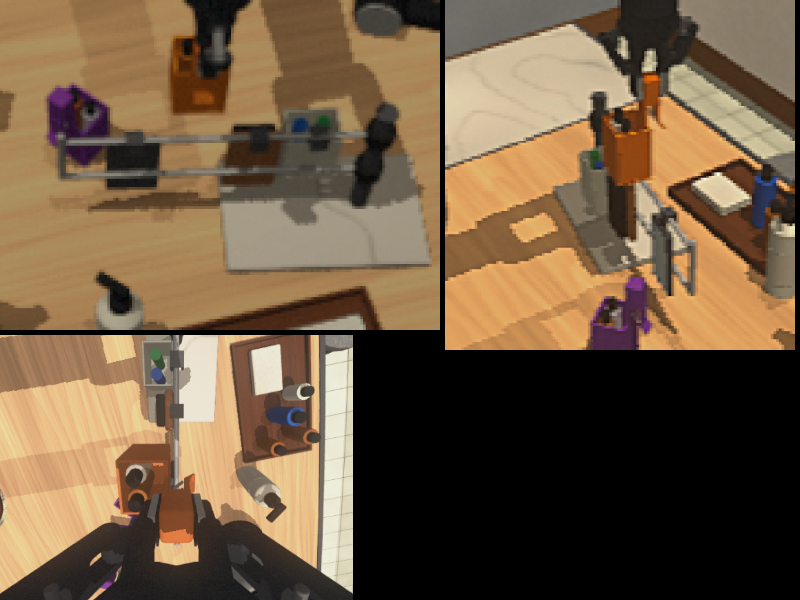

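The wrist view shows the bar running vertically, so the yaw matches, and the cup is on the -x side. Next I overlay the rail model on all the cameras to check it across views.

```bash
cat > ov.py <<'E'
from h import *
import sys
n=sys.argv[1]
y=np.radians(-11.7); ux=np.array([np.cos(y),np.sin(y),0]); uy=np.array([-np.sin(y),np.cos(y),0]); uz=np.array([0,0,1.])
g=np.array([.6127,.0421,.170])
def ov(cam,f,box,size,M=None):
    im=cv2.imread(f); x0,y0,x1,y1=box; s=size/(x1-x0); c=cv2.resize(im[y0:y1,x0:x1],None,fx=s,fy=s,interpolation=2)
    P=lambda p:tuple(int(v) for v in ((proj(cam,p,M)+.5-[x0,y0])*s))
    L=lambda a,b,col:cv2.line(c,P(a),P(b),col,1,16)
    L(g-uy*.14,g+uy*.13,(0,255,0))
    for sg in (-1,1):
        e=g+sg*uy*.038; L(e,e+uz*-.12,(255,255,0)); h=g+sg*uy*.0689+uz*.008
        L(h-uy*.01,h+uy*.01,(0,0,255)); 
    return c
a=ov('scene','pics/%ss.png'%n,(240,170,360,240),500); b=ov('side','pics/%sd.png'%n,(190,130,290,230),380)
w=ov('wrist','pics/%sw.png'%n,(150,0,350,260),290,np.load(n+'w.npy'))
o=np.zeros((600,800,3),np.uint8)
o[:a.shape[0],:a.shape[1]]=a[:600]; o[:w.shape[0],505:505+w.shape[1]]=w[:600,:295]
h=min(b.shape[0],600-a.shape[0]); o[a.shape[0]:a.shape[0]+h,:b.shape[1]]=b[:h]; cv2.imwrite('pics/%so.png'%n,o)
E
python3 ov.py p1
```

```text
(no output)
```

View pics/p1o.png

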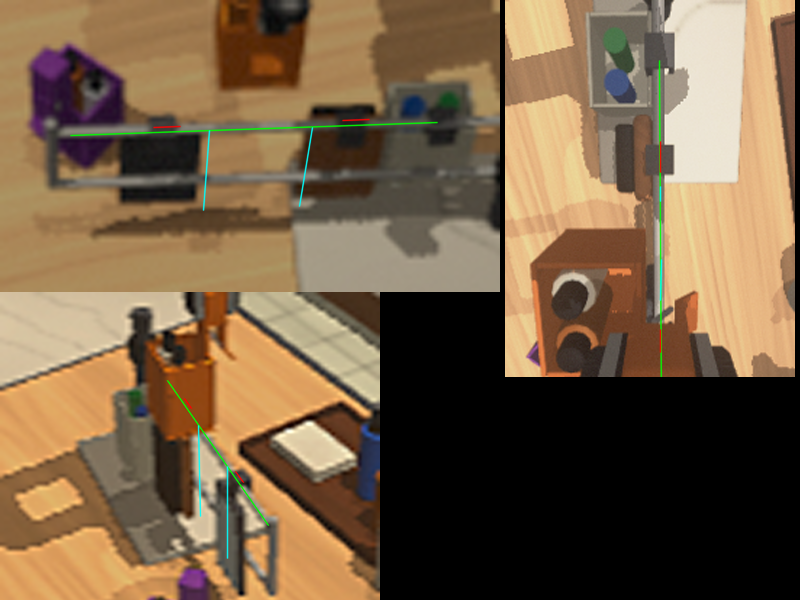

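The overlay agrees with the bar and both hooks to about 1 px in every view. The scene view suggests the gap centre is some 1.5 mm toward the mirror and the bar about 1 mm toward -x, so I adjust for that and start down.

Call:
{"name": "arm_command", "arguments": {
  "plan": [
    [[0, 0.0005, 0, 0, 0, 0.5, 0.015], [0.02, 0, 0, 0, 0, 0, 0.015], [0.004, 0, 0, 0, 0, 0, 0.015], [0, 0, 0, 0, 0, 0, 0.015]]
  ]
}}

```text
t: 9.33
tool_pos: [0.6121, 0.0393, 0.2998]
tool_rot: [1.362, 1.098, -1.363]
contact_force: [-0.6, -0.2, -0.7]
opening: 0.0237
```

```bash
python3 k.py .6119 .0407 .24
```

```text
t 9.3333 pos [0.6121 0.0393 0.2998] F [-0.6 -0.2 -0.7] open 0.0237
shift [ 0.0598 -0.0007 -0.0015] turn deg [-0.41  0.12 -0.13]
```

Call:
{"name": "arm_command", "arguments": {
  "plan": [
    [[0.01, -0.0005, -0.0015, -0.4, 0, 0, 0.015], [0.01, 0, 0, 0, 0, 0, 0.015], [0.01, 0, 0, 0, 0, 0, 0.015], [0.01, 0, 0, 0, 0, 0, 0.015], [0.01, 0, 0, 0, 0, 0, 0.015], [0, 0, 0, 0, 0, 0, 0.015], [0, 0, 0, 0, 0, 0, 0.015]]
  ]
}}

```text
t: 9.92
tool_pos: [0.6117, 0.0407, 0.2446]
tool_rot: [1.357, 1.103, -1.358]
contact_force: [-0.5, -0.3, -2.4]
opening: 0.0236
```

```bash
python3 k.py .6119 .0407 .22; python3 v.py p2; python3 ov.py p2
```

```text
t 9.9167 pos [0.6117 0.0407 0.2446] F [-0.5 -0.3 -2.4] open 0.0236
shift [ 0.0246  0.0002 -0.0001] turn deg [ 0.01  0.13 -0.08]
scene caddy_mid 0.89 [ 0.4829 -0.0657  0.0742] [258. 190.]
scene caddy_mid 0.81 [ 0.4116 -0.1898  0.0667] [218. 181.]
scene caddy_mid 0.76 [ 0.3861 -0.3367  0.0752] [174. 183.]
scene caddy_mid 0.74 [0.583  0.0489 0.2017] [302. 186.]
scene caddy_head 0.9 [ 0.5005 -0.0922  0.1272] [251. 187.]
scene caddy_head 0.84 [0.612  0.0336 0.2548] [301. 186.]
scene caddy_head 0.78 [ 0.4044 -0.3574  0.1195] [166. 181.]
```

View pics/p2o.png

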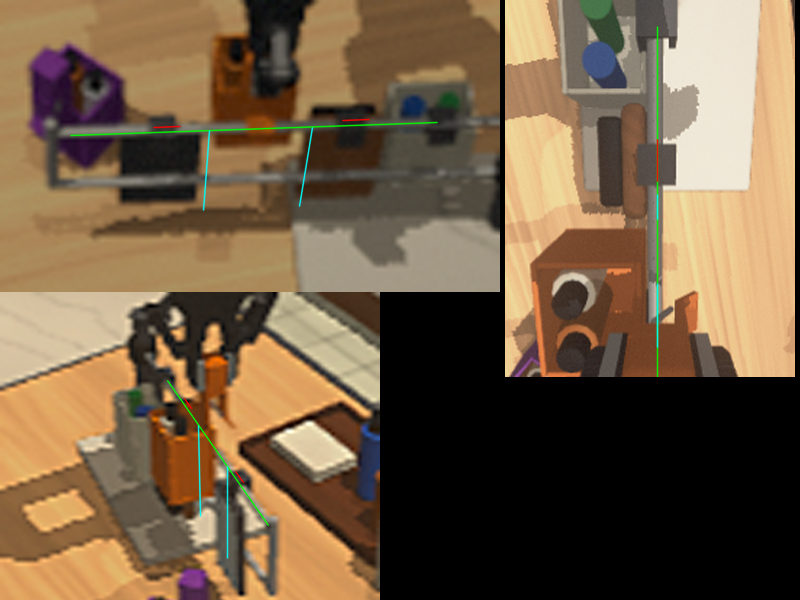

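The cup sits in the gap with clearance on both sides (212–295 between 200 and 305), and the hook is over the bar. After a nudge of 1.5 mm toward the post, I keep going down.

Call:
{"name": "arm_command", "arguments": {
  "plan": [
    [[0.004, 0, -0.0014, 0, 0, 0, 0.015], [0.008, 0, 0, 0, 0, 0, 0.015], [0.008, 0, 0, 0, 0, 0, 0.015], [0.008, 0, 0, 0, 0, 0, 0.015], [0.007, 0, 0, 0, 0, 0, 0.015], [0, 0, 0, 0, 0, 0, 0.015], [0, 0, 0, 0, 0, 0, 0.015]]
  ]
}}

```text
t: 10.75
tool_pos: [0.6129, 0.0422, 0.2087]
tool_rot: [1.358, 1.101, -1.355]
contact_force: [-0.2, 0.4, -1.7]
opening: 0.0231
```

```bash
python3 k.py .6122 .042 .18; python3 g.py | tail -1
```

```text
t 10.75 pos [0.6129 0.0422 0.2087] F [-0.2  0.4 -1.7] open 0.0231
shift [ 0.0287 -0.0007  0.0003] turn deg [ 0.02  0.09 -0.27]
[-0.25  0.38 -1.74] [ 0.039 -0.069 -0.004] 0.023067331496804296
```

Call:
{"name": "arm_command", "arguments": {
  "plan": [
    [[0.004, -0.0007, 0, 0, 0, -0.25, 0.015], [0.004, 0, 0, 0, 0, 0, 0.015], [0.004, 0, 0, 0, 0, 0, 0.015], [0.004, 0, 0, 0, 0, 0, 0.015], [0, 0, 0, 0, 0, 0, 0.015]]
  ],
  "squeeze": 60
}}

```text
t: 11.17
tool_pos: [0.6143, 0.042, 0.1943]
tool_rot: [1.36, 1.1, -1.354]
contact_force: [-1.2, -0.3, 0.1]
opening: 0.0232
```

```bash
python3 k.py .6122 .042 .18; python3 g.py | tail -1
```

```text
t 11.1667 pos [0.6143 0.042  0.1943] F [-1.2 -0.3  0.1] open 0.0232
shift [ 0.0143 -0.0021  0.0004] turn deg [ 0.    0.06 -0.35]
[-1.2  -0.33  0.1 ] [ 0.094  0.201 -0.005] 0.02317952236399022
```

Call:
{"name": "arm_command", "arguments": {
  "plan": [
    [[0.003, -0.0025, 0, 0, 0, -0.35, 0.015], [0.003, 0, 0, 0, 0, 0, 0.015], [0.003, -0.0005, 0, 0, 0, 0, 0.015], [0.003, -0.0005, 0, 0, 0, 0, 0.015]]
  ]
}}

```text
t: 11.5
tool_pos: [0.6142, 0.0421, 0.1886]
tool_rot: [1.362, 1.098, -1.351]
contact_force: [-0.8, 0.1, 8.2]
opening: 0.023
```

```bash
python3 k.py .6122 .042 .18; python3 g.py | tail -1
```

```text
t 11.5 pos [0.6142 0.0421 0.1886] F [-0.8  0.1  8.2] open 0.023
shift [ 0.0086 -0.002   0.0005] turn deg [-0.02  0.   -0.56]
[-0.8   0.1   8.16] [-0.017  0.42  -0.026] 0.023023594354721802
```

Call:
{"name": "arm_command", "arguments": {
  "plan": [
    [[0.004, -0.002, 0, 0, 0, -0.6, 0.015], [0.005, -0.001, 0, 0, 0, -0.3, 0.015], [0.005, -0.001, 0, 0, 0, -0.3, 0.015]]
  ]
}}

```text
t: 11.75
tool_pos: [0.6145, 0.0424, 0.1824]
tool_rot: [1.36, 1.105, -1.357]
contact_force: [-2.1, -0.3, 11.0]
opening: 0.0229
```

```bash
python3 k.py .6122 .042 .18; python3 g.py | tail -1
```

```text
t 11.75 pos [0.6145 0.0424 0.1824] F [-2.1 -0.3 11. ] open 0.0229
shift [ 0.0024 -0.0022  0.0009] turn deg [-0.03 -0.07 -0.08]
[-2.07 -0.35 10.98] [-0.08   0.452 -0.029] 0.022938724904995617
```

Call:
{"name": "arm_command", "arguments": {
  "plan": [
    [[0.004, -0.004, 0.001, 0, 0, 0, 0.015], [0.005, -0.003, 0, 0, 0, 0, 0.015], [0.005, -0.002, 0, 0, 0, 0, 0.015]]
  ]
}}

```text
t: 12.0
tool_pos: [0.6133, 0.0424, 0.1787]
tool_rot: [1.372, 1.089, -1.339]
contact_force: [-1.4, -1.6, 13.2]
opening: 0.0233
```

```bash
python3 k.py .6122 .042 .18; python3 g.py | tail -1
```

```text
t 12.0 pos [0.6133 0.0424 0.1787] F [-1.4 -1.6 13.2] open 0.0233
shift [-0.0013 -0.001   0.0007] turn deg [-0.06 -0.26 -1.36]
[-1.41 -1.56 13.19] [ 0.045  0.913 -0.061] 0.023320061559091984
```

Call:
{"name": "arm_command", "arguments": {
  "plan": [
    [[0.005, -0.002, 0, 0, -0.2, -1.4, 0.015], [0.005, -0.002, 0, 0, 0, -0.7, 0.015], [0.005, -0.002, 0, 0, 0, -0.7, 0.015]]
  ]
}}

```text
t: 12.25
tool_pos: [0.6142, 0.0426, 0.1731]
tool_rot: [1.359, 1.111, -1.361]
contact_force: [1.2, -1.9, 11.6]
opening: 0.0233
```

```bash
python3 k.py .6122 .042 .17; python3 g.py | tail -1
```

```text
t 12.25 pos [0.6142 0.0426 0.1731] F [ 1.2 -1.9 11.6] open 0.0233
shift [ 0.0031 -0.0018  0.001 ] turn deg [-0.08 -0.16  0.31]
[ 1.23 -1.92 11.61] [-0.201 -0.189 -0.05 ] 0.023320755747158757
```

Call:
{"name": "arm_command", "arguments": {
  "plan": [
    [[0.005, -0.002, 0.001, 0, 0, 0, 0.015], [0.005, -0.002, 0, 0, 0, 0, 0.015], [0.005, -0.002, 0, 0, 0, 0, 0.015]]
  ]
}}

```text
t: 12.5
tool_pos: [0.6142, 0.0427, 0.1691]
tool_rot: [1.368, 1.1, -1.348]
contact_force: [-0.8, -3.0, 14.5]
opening: 0.0236
```

```bash
python3 k.py .6122 .042 .17; python3 g.py | tail -1
```

```text
t 12.5 pos [0.6142 0.0427 0.1691] F [-0.8 -3.  14.5] open 0.0236
shift [-0.0009 -0.0018  0.0011] turn deg [-0.1  -0.36 -0.6 ]
[-0.77 -2.96 14.48] [-0.208  0.349  0.045] 0.023602892456978174
```

Call:
{"name": "arm_command", "arguments": {
  "plan": [
    [[0.004, -0.002, 0.003, 0, -0.3, -0.6, 0.015], [0.004, -0.002, 0.001, 0, 0, -0.3, 0.015], [0, 0, 0, 0, 0, 0, 0.015]]
  ]
}}

```text
t: 12.75
tool_pos: [0.6141, 0.0419, 0.1713]
tool_rot: [1.369, 1.105, -1.349]
contact_force: [-5.3, -2.1, 6.6]
opening: 0.0235
```

```bash
python3 k.py .6122 .042 .165; python3 g.py | tail -1; python3 v.py p3; python3 ov.py p3
```

```text
t 12.75 pos [0.6141 0.0419 0.1713] F [-5.3 -2.1  6.6] open 0.0235
shift [ 0.0063 -0.002   0.0003] turn deg [-0.07 -0.52 -0.42]
[-5.33 -2.1   6.61] [-0.263  0.905  0.07 ] 0.023480586840472162
scene caddy_mid 0.94 [ 0.4126 -0.1885  0.069 ] [218. 181.]
scene caddy_mid 0.78 [ 0.3866 -0.3332  0.0763] [175. 182.]
scene caddy_mid 0.71 [ 0.4799 -0.0676  0.074 ] [258. 189.]
scene caddy_mid 0.56 [0.5822 0.046  0.1306] [300. 199.]
scene caddy_head 0.74 [ 0.4087 -0.357   0.1209] [166. 182.]
scene caddy_head 0.72 [ 0.3969 -0.2198  0.1214] [207. 170.]
scene caddy_head 0.56 [ 0.5026 -0.094   0.1264] [251. 188.]
```

View pics/p3o.png

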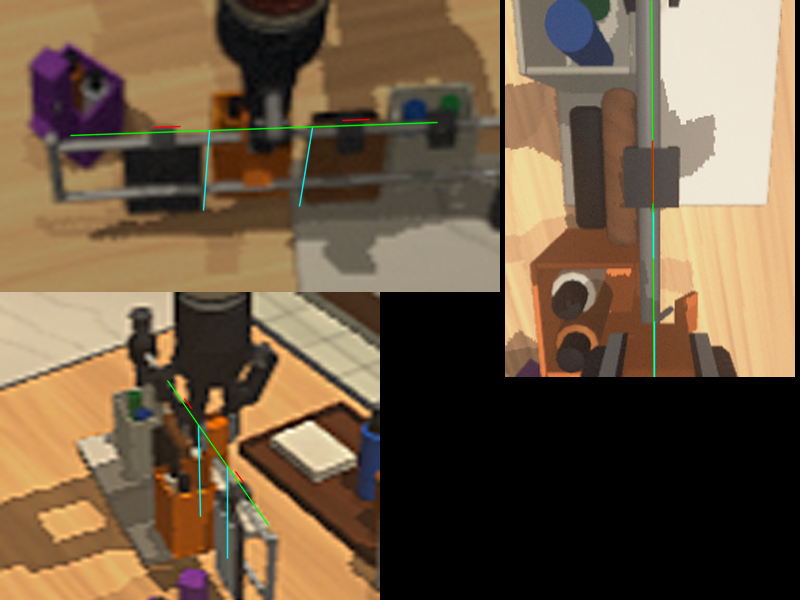

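The arm visibly dips and the force dropped from 14.5 N to 6.6 N, so the gate may have snapped past the bar. Fx of -5 N means the caddy's back is rubbing on the bar. I'll ease toward -x and press a little more.

Call:
{"name": "arm_command", "arguments": {
  "plan": [
    [[0.003, -0.006, 0, 0, -0.3, -0.4, 0.015], [0.004, -0.004, 0, 0, 0, -0.2, 0.015], [0.005, -0.003, 0, 0, 0, -0.2, 0.015]]
  ]
}}

```text
t: 13.25
tool_pos: [0.6102, 0.0428, 0.1709]
tool_rot: [1.372, 1.092, -1.343]
contact_force: [2.7, -1.9, 11.5]
opening: 0.0232
```

```bash
python3 k.py .6122 .042 .165; python3 g.py | tail -1
```

```text
t 13.25 pos [0.6102 0.0428 0.1709] F [ 2.7 -1.9 11.5] open 0.0232
shift [0.0059 0.002  0.0004] turn deg [-0.13 -0.31 -1.12]
[ 2.7  -1.86 11.51] [-0.321 -0.495 -0.014] 0.0231837274304719
```

Call:
{"name": "arm_command", "arguments": {
  "plan": [
    [[-0.003, 0.002, 0, 0, -0.3, -1.1, 0.015], [-0.003, 0, 0, 0, 0, 0, 0.015], [-0.002, 0, 0, 0, 0, 0, 0.015], [0, 0, 0, 0, 0, 0, 0.015], [0, 0, 0, 0, 0, 0, 0.015]]
  ]
}}

```text
t: 13.67
tool_pos: [0.6116, 0.0425, 0.1797]
tool_rot: [1.36, 1.105, -1.36]
contact_force: [0.8, -0.2, 0.8]
opening: 0.0231
```

```bash
python3 k.py .6122 .042 .178; python3 g.py | tail -1
```

```text
t 13.6667 pos [0.6116 0.0425 0.1797] F [ 0.8 -0.2  0.8] open 0.0231
shift [0.0017 0.0007 0.0004] turn deg [-0.14 -0.02  0.05]
[ 0.82 -0.18  0.75] [-0.054 -0.265  0.057] 0.023090233384406376
```

Nearly unloaded, the seat is at z 0.169, level with the bar. That means the gate has been passed, because before passing it the load began at a seat height near 0.188. One more straight press to seat it, then I ease off.

Call:
{"name": "arm_command", "arguments": {
  "plan": [
    [[0.004, -0.001, 0, 0, 0, 0, 0.015], [0.005, -0.001, 0, 0, 0, -0.4, 0.015], [0.005, -0.001, 0, 0, 0, -0.4, 0.015]]
  ]
}}

```text
t: 13.92
tool_pos: [0.6117, 0.0426, 0.1718]
tool_rot: [1.358, 1.109, -1.363]
contact_force: [-1.9, -0.6, 13.6]
opening: 0.0232
```

```bash
python3 k.py .6122 .042 .178; python3 g.py | tail -1
```

```text
t 13.9167 pos [0.6117 0.0426 0.1718] F [-1.9 -0.6 13.6] open 0.0232
shift [-0.0062  0.0006  0.0004] turn deg [-0.13 -0.05  0.3 ]
[-1.88 -0.64 13.61] [-0.04   0.413 -0.015] 0.02317285331393306
```

Call:
{"name": "arm_command", "arguments": {
  "plan": [
    [[-0.003, 0.001, 0, 0, 0, 0, 0.015], [-0.003, 0, 0, 0, 0, 0, 0.015], [-0.002, 0, 0, 0, 0, 0, 0.015], [0, 0, 0, 0, 0, 0, 0.015], [0, 0, 0, 0, 0, 0, 0.015]]
  ]
}}

```text
t: 14.33
tool_pos: [0.612, 0.0425, 0.1793]
tool_rot: [1.358, 1.11, -1.364]
contact_force: [1.1, -0.5, 1.6]
opening: 0.0232
```

```bash
python3 k.py .6122 .042 .178; python3 g.py | tail -1; for c in scene side wrist; do python3 - <<E
from h import *
M=T('$c'); get_image('$c'); marks('$c',['caddy_seat','caddy_mid','rail_mid','gate'],M)
E
done
```

```text
t 14.3333 pos [0.612  0.0425 0.1793] F [ 1.1 -0.5  1.6] open 0.0232
shift [0.0012 0.0003 0.0004] turn deg [-0.13 -0.05  0.38]
[ 1.07 -0.53  1.55] [-0.072 -0.18  -0.043] 0.023244921399390307
scene caddy_seat 0.76 [0.6123 0.0385 0.169 ] [301. 201.]
scene caddy_seat 0.75 [ 0.4047 -0.3593  0.0978] [167. 185.]
scene caddy_seat 0.69 [ 0.4981 -0.0917  0.1044] [252. 190.]
scene caddy_seat 0.68 [ 0.3949 -0.2204  0.1021] [207. 173.]
scene caddy_mid 0.83 [0.5806 0.0494 0.1388] [301. 197.]
scene caddy_mid 0.74 [ 0.3858 -0.3331  0.0749] [175. 182.]
scene caddy_mid 0.72 [ 0.4804 -0.0668  0.0735] [258. 189.]
scene caddy_mid 0.68 [ 0.4083 -0.1884  0.0682] [218. 180.]
scene rail_mid 0.6 [0.6104 0.0569 0.1684] [306. 199.]
side caddy_seat 0.8 [ 0.3994 -0.2156  0.098 ] [236. 247.]
side caddy_seat 0.64 [0.6164 0.0399 0.1665] [247. 171.]
side caddy_seat 0.56 [ 0.4022 -0.3578  0.0996] [262. 275.]
side caddy_seat 0.56 [ 0.4998 -0.0869  0.0982] [240. 213.]
side caddy_mid 0.96 [ 0.4079 -0.1907  0.0711] [234. 247.]
side caddy_mid 0.89 [ 0.3785 -0.3319  0.072 ] [250. 278.]
side caddy_mid 0.85 [0.5797 0.0487 0.1
[... 593 characters left out ...]
nows: beaker_mid, brush_mid, caddy_head, caddy_mid, caddy_seat, dryer, kettle, lotion, mirror_mid, mouse, rail_mid, soap, stand, tumbler
Traceback (most recent call last):
  File "h.py", line 21, in marks
    for r in mark_of(cam,n)[:4]:
             ~~~~~~~^^^^^^^
ValueError: it knows: beaker_mid, brush_mid, caddy_head, caddy_mid, caddy_seat, dryer, kettle, lotion, mirror_mid, mouse, rail_mid, soap, stand, tumbler
Traceback (most recent call last):
  File "h.py", line 21, in marks
    for r in mark_of(cam,n)[:4]:
             ~~~~~~~^^^^^^^
ValueError: it knows: beaker_mid, brush_mid, caddy_head, caddy_mid, caddy_seat, dryer, kettle, lotion, mirror_mid, mouse, rail_mid, soap, stand, tumbler
```

Call:
{"name": "arm_command", "arguments": {
  "plan": [
    [[-0.0015, 0, 0, 0, 0, 0.3, 0.015], [0, 0, 0, 0, 0, 0, 0.015], [0, 0, 0, 0, 0, 0, 0.028], [0, 0, 0, 0, 0, 0, 0.035], [0, 0, 0, 0, 0, 0, 0.05], [0, 0, 0, 0, 0, 0, 0.06], [0, 0, 0, 0, 0, 0, 0.06], [0, 0, 0, 0, 0, 0, 0.06], [0, 0, 0, 0, 0, 0, 0.06]]
  ]
}}

```text
t: 15.68
tool_pos: [0.609, 0.0431, 0.1771]
tool_rot: [1.356, 1.113, -1.366]
contact_force: [-0.6, 0.3, 0.5]
opening: 0.0597
```

```bash
python3 k.py .6122 .042 .3; for c in scene side; do python3 - <<E
from h import *
M=T('$c'); get_image('$c'); marks('$c',['caddy_seat','caddy_mid','mirror_mid','brush_mid'],M)
E
done | grep -E "0\.(5[89]|6).*mirror|(seat|_mid).*\[ ?0\.(5[789]|6)"
```

```text
t 15.6833 pos [0.609  0.0431 0.1771] F [-0.6  0.3  0.5] open 0.0597
shift [-0.1229  0.0021  0.0004] turn deg [-0.11 -0.02  0.56]
scene caddy_seat 0.76 [0.6104 0.0371 0.1697] [300. 200.]
scene caddy_mid 0.81 [0.5819 0.0486 0.1392] [301. 197.]
scene mirror_mid 0.88 [ 0.5894 -0.0274  0.1056] [278. 209.]
scene brush_mid 0.62 [0.6143 0.1127 0.1014] [322. 207.]
side caddy_seat 0.82 [0.6103 0.0443 0.1711] [245. 170.]
side caddy_mid 0.69 [0.5802 0.049  0.1436] [238. 177.]
side mirror_mid 0.7 [ 0.5888 -0.0264  0.1014] [250. 195.]
side mirror_mid 0.24 [0.6128 0.1153 0.1017] [236. 175.]
side brush_mid 0.74 [0.6135 0.0453 0.1929] [245. 165.]
side brush_mid 0.47 [0.6146 0.1124 0.1015] [236. 175.]
```

Call:
{"name": "arm_command", "arguments": {
  "plan": [
    [[-0.005, 0.002, 0, 0, 0, 0.5, 0.07], [-0.015, 0, 0, 0, 0, 0, 0.07], [-0.03, 0, 0, 0, 0, 0, 0.07], [-0.03, 0, 0, 0, 0, 0, 0.07], [-0.035, 0, 0, 0, 0, 0, 0.07], [-0.03, 0, 0, 0, 0, 0, 0.07], [0, 0, 0, 0, 0, 0, 0.07], [0, 0, 0, 0, 0, 0, 0.07], [0, 0, 0, 0, 0, 0, 0.07], [0, 0, 0, 0, 0, 0, 0.07]]
  ]
}}

```text
t: 17.02
tool_pos: [0.6106, 0.0425, 0.3289]
tool_rot: [1.359, 1.104, -1.36]
contact_force: [-0.9, 0.2, 0.2]
opening: 0.07
```

```bash
python3 k.py .6122 .042 .3; python3 v.py p4 | grep -E "\[ ?0\.(5[789]|6)"; python3 - <<'E'
from h import *
s=cv2.imread('pics/p4s.png')[170:240,240:360]; d=cv2.imread('pics/p4d.png')[130:230,190:290]; w=cv2.imread('pics/p4w.png')[60:330,150:330]
o=np.zeros((600,800,3),np.uint8)
o[:233,:400]=cv2.resize(s,(400,233),interpolation=2); o[235:595,:360]=cv2.resize(d,(360,360),interpolation=2); o[:585,405:795]=cv2.resize(w,(390,585),interpolation=2)
cv2.imwrite('pics/p4o.png',o)
for n in ['mirror_mid','brush_mid','beaker_mid','caddy_seat','rail_mid']: marks('side',[n])
E
```

```text
t 17.0167 pos [0.6106 0.0425 0.3289] F [-0.9  0.2  0.2] open 0.07
shift [0.0289 0.0017 0.0002] turn deg [-0.12  0.01  0.  ]
scene caddy_mid 0.55 [0.5803 0.0487 0.1395] [301. 197.]
scene caddy_head 0.84 [0.6106 0.0388 0.193 ] [301. 196.]
side mirror_mid 0.49 [ 0.5877 -0.0239  0.1011] [250. 195.]
side brush_mid 0.4 [0.6132 0.1139 0.0991] [236. 176.]
side beaker_mid 0.57 [ 0.6118  0.0597 -0.0028] [243. 202.]
side beaker_mid 0.55 [0.6104 0.1774 0.1063] [227. 167.]
side caddy_seat 0.83 [0.6144 0.0401 0.1682] [246. 170.]
side caddy_seat 0.76 [ 0.4033 -0.3525  0.0992] [261. 273.]
side caddy_seat 0.69 [ 0.3926 -0.217   0.0973] [234. 248.]
side caddy_seat 0.68 [ 0.4984 -0.0887  0.0971] [240. 214.]
side rail_mid 0.76 [0.6169 0.0514 0.1629] [245. 170.]
```

View pics/p4o.png

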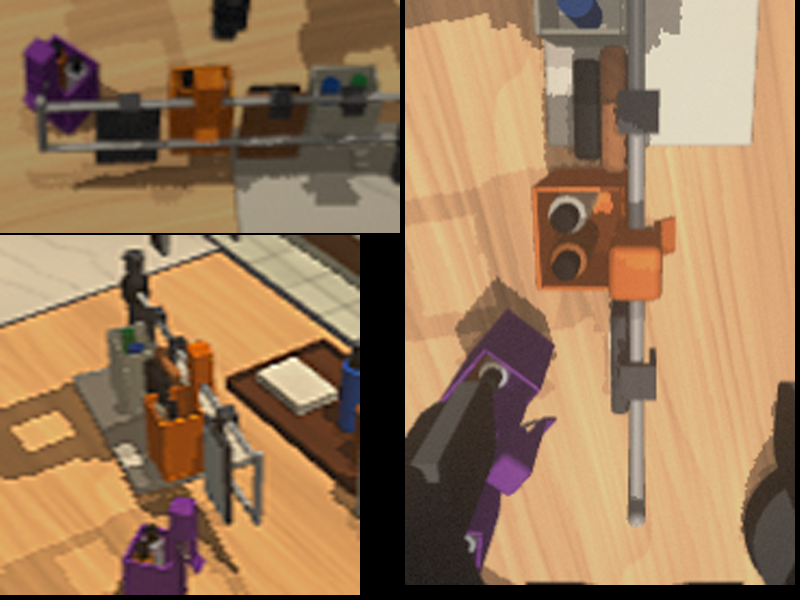

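The last view shows the caddy hanging straight in the gap between mirror and brush, with its cup on the same side as theirs and the hook over the bar. The seat height matches the bar and the neighbours are still hanging. I'm handing it in.

```bash
python3 -c "
from station import *
print(finish_job())"
```

```text
the job is handed in; nothing more can be done
None
```

The orange caddy is hanging on the upper bar between the mirror and the brush, and I handed the job in at about 17 s. I gripped it by the head, lowered it through the gap with its cup on the neighbours' side, pressed until the hook seated, then let go and raised the arm clear.

**Pressing:** The upward force on the tool peaked at about 14.5 N and then dropped, which I took as the gate snapping past the bar. I then pressed once more, to about 13.6 N, to seat the caddy.

**Final checks:**
- The caddy's seat was measured at z ≈ 0.168–0.170 m, which matches the bar within measuring error.
- The caddy hangs straight.
- The mirror, brush and beaker are still in their places within measuring noise.
- The tool was free of contact.

**Not confirmed:**
- **Gate:** I could not see that it is shut. The networks offer no mark for it, so I inferred it from the seat height and the force drop.
- **Rail height:** The networks' rail heights scattered between 0.160 and 0.170 m.
- **Rubbing while pressing:** The caddy's back rubbed on the bar with about 5 N of sideways force. I corrected for it before the final press.

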